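# Start the tube shaker from its switch box and keys

## Robot

A 6-joint arm with a two-finger parallel gripper is mounted at the origin on a cart in front of the work surface, level with it; the furniture and walls round the work are solid. World frame = base frame: x ahead of the robot, y to its left, z up, the work surface at z = 0. Lengths are in m, angles in degrees, forces in N, time in s.
With the tool pointing down it reaches from about 0.4 to 0.825 m from the base axis. Payload 7 kg.
Tool frame: the origin (TCP) lies at the very end of the fingers, on their centre line; the grasp point (between the pads) lies 19 mm behind it (ctrl.hold_point_z is the distance from the TCP to the grasp point, in m); z points along the fingers, y is the line along which they close (so a half turn about z gives the same grasp; the last joint's range is limited). The gripper opens to 88 mm and grips with 3 to 60 N. Pads are 19 mm wide; open, the fingers measure 130 mm over their backs; the gripper's body (78 mm by 193 mm) begins 47 mm behind the grasp point.
Start: joints at [-54.139, 20.546, 0.682, 0, -70.136, -16.507], TCP at [0.224, -0.637, 0.227] pointing down, gripper open.
Joint ranges: [-176.03, 176.03], [-82.01, 121.73], [-58.28, 71.71], [-173.87, 95.51], [-174.79, -0.11], [-173.66, 173.66]. Speed limits (degrees/s): [136.94, 136.94, 172.46, 180, 180, 180].

## Interface

Orientations are given as [roll, pitch, yaw] about the fixed x, y, z axes, in that order (R = Rz(yaw) Ry(pitch) Rx(roll)).
In Python, from plant import sensors, viewer, workorder, ctrl gives the robot as it stands.
- The arm moves only by the shell command python3 -m pendant 'ROWS'. ROWS is JSON, a list of rows, each a list of 3 entries, a list of its own where there are three numbers: the opening, from -1 (shut) to 1 (fully open), so that 0 is half open, then the shift along the tool's x, y, z in m, then the turn, a rotation vector about the tool's x, y, z in degrees. A call has 1 to 10 rows; each row is the pose to reach, as a shift and turn from the pose commanded when the call began, along the tool's axes at that moment; what a row does not reach only later rows make up. A row lasts 1/12 s, in which the tool goes at most 41.7 mm and 7.16 degrees, less where a joint would pass 70% of its speed; a pose out of reach is approached as far as the arm can. A call with a gripper value outside its range is refused whole. The fingers move at their own pace and stop on an object; the grip force is fixed at half the most. Time passes only in rows, so rows that repeat a pose let the fingers close. It gives the time, the measured TCP pose, the force, the opening and the grip force at its end, in the units of the state.
- sensors.get_obs(): the state, without advancing time (a new reading comes with each control period).
- viewer.snapshot(name): name is "side" or "top" or "wrist"; returns the picture (480x640x3 uint8, red, green, blue); there is no depth.
- viewer.camera_params(name): a dict with "fx", "fy", "cx", "cy" (pixels), "extrinsics" (4x4, takes a point from world to camera coordinates). Camera axes: x right, y up, looking along -z (the intrinsics and any distortion apply to the point x, -y, -z); pixel columns grow to the right and rows downward; lengths in m; the calibration is good to about 2 mm. A picture is of the moment at which its call begins: read the wrist's pose just before it. camera_params takes no time and is no camera call; for the wrist camera it gives the pose at the moment of the call.
- workorder.close_job(): hands the job in; it is judged then, once.
The state is a dict: "clock": time; "joint_pos": joint angles; "qvel": joint speeds; "tau": joint torques, N m; "tool_pos": TCP position; "orientation": TCP orientation; "force": force on the tool from outside, world axes, zero at the start; "moment": the same for the moment, N m; "opening": finger opening in m; "gripper_force": force on a finger pad.
Only numpy, scipy, OpenCV 4.12 (cv2) and the standard library are available. Lean on these libraries where they do the work, as an engineer would, in place of code of your own. Each camera call takes 0.05 s, during which the arm holds its last target. There are 200 camera calls.

## Task

Start the tube shaker: first press down the raised half of the rocker on the mains switch box so that it is fully switched over, then press the square tray lock key on the shaker all the way down so that it stays down, and last press the large round start key all the way down, keep it down for about two seconds and let it come up again. Do not press any key before the mains is on, do not press start before the tray is locked, and do not press the bar-shaped stop key. Only press with the fingertips: nothing is to be gripped, lifted or pushed out of its place, neither the loose switch box nor the things standing around.

Things in the scene. Friction and masses are not known exactly. Their poses are not given: they have to be found in the camera images.
- shaker: Tube shaker, white housing 170 x 190 mm, fixed to the table; origin under its centre on the table. Local x runs from its front (the low control deck, top at z = 55 mm) to its back (aluminium tray, top at 66 mm, carrying a tube rack whose top is 108 mm high). Three black 46 mm square, 4 mm thick key plates sit on the deck in a row along local y, 56 mm apart, 52 mm in front of the origin; which key is in which of the three places changes.
- start_key_top (a point): Centre of the top of the START key: the large round white key, 32 mm across, top 69 mm above the table when up (10 mm above its plate). The point moves with the key.
- start_key (a joint): Start key, metres pressed: 0 up, 0.006 fully down. Travels 6 mm straight down. Sprung: about 1 N to begin, 4.5 N fully down; it rises again when let go.
- lock_key_top (a point): Centre of the top of the TRAY LOCK key: the square white key, 22 x 22 mm, top 69 mm above the table when up (10 mm above its plate). The point moves with the key.
- lock_key (a joint): Tray lock key, metres pressed: 0 up, 0.006 fully down. Travels 6 mm straight down. No spring: it takes about 2.5 N and stays down where it is left.
- stop_key_top (a point): Centre of the top of the STOP key, not to be pressed: the narrow bar-shaped white key, 12 x 40 mm (long along the shaker's local y), top 69 mm above the table.
- stop_key (a joint): Stop key, metres pressed: 0 up, 0.006 fully down. Sprung like the start key.
- switch_box: Loose grey mains switch box standing on four rubber feet, 110 x 64 x 40 mm, 0.9 kg; origin under its centre on the table. Its black two-position rocker (54 x 28 mm, long along the box's local x) sits in the middle of its top, on a dark frame 62 x 36 mm.
- rocker_press (a point): Point on the top face of the rocker's raised half, 18 mm from the rocker's hinge line towards local +x of the box (the end with the short cable stub); about 49 mm above the table when off, 43.5 mm when on. The point moves with the rocker.
- rocker (a joint): Rocker angle: 0 off (the +x half stands up, slanting; the -x half lies level), 0.30 on (the +x half lies level, the -x half stands up). Needs about 2 to 3 N at the press point and stays where it is left.
- tube_rack: Orange tube rack 62 x 105 x 42 mm lying loose on the shaker's tray; origin under its centre. Bystander.
- dropper: Small white dropper bottle with a green cap, 30 mm across, 62 mm tall, between shaker and switch box; origin under its centre. Bystander.
- tape_roll: Roll of blue tape, 58 mm across, 19 mm high, between shaker and switch box; origin under its centre. Bystander.
- timer: White kitchen-style timer 72 x 62 x 18 mm, to the right; origin under its centre. Bystander with painted-on buttons.
- reagent_bottle: Brown bottle with a white cap, 44 mm across, 85 mm tall, to the right; origin under its centre. Bystander.
- petri: Closed clear dish, 92 mm across, 15 mm high, to the right; origin under its centre. Bystander.

How it is judged:
By the outcome, as a careful person would: the job done as asked, in the order asked, and still so for the second after the job is handed in, with the robot touching nothing.
It also fails if it takes over 58 s, if anything falls off the work surface, if the arm or the gripper's body presses on something with over 40 N, if the wrist force passes 120 N, or if a joint passes its speed limit or range.

## Working session

There is one attempt and no reset: what is moved stays moved. The work goes in short steps, Python scripts to look and compute and a shell command to move; the robot and the scene stay as the last step left them, time stands still between calls to the robot, and variables do not carry over. Pictures are saved under pics/ and viewed, at most 10 in all, crops included, and the job is handed in when it is done.

```bash
ls; mkdir -p pics; python3 - <<'E'
from plant import sensors, viewer
import cv2,numpy as np
o=sensors.get_obs();print(o)
for n in("top","side"):
    cv2.imwrite(f"pics/{n}0.png",viewer.snapshot(n)[:,:,::-1]);print(n,viewer.camera_params(n))
E
```

```text
pics
{'clock': 0.0, 'joint_pos': array([-5.41376929e+01,  2.05901859e+01,  6.34556746e-01, -2.18312543e-02,
       -7.01346375e+01, -1.65068498e+01]), 'qvel': array([-0.08709185,  0.15652446, -0.03337896, -0.07071158,  0.02724598,
        0.06553939]), 'tau': array([ 2.95079924e-03, -5.82727003e+01,  2.93050271e+01,  6.99695706e+00,
        6.76034237e-03, -1.33993481e-04]), 'tool_pos': array([ 0.22354101, -0.63640014,  0.22563734]), 'orientation': array([ 1.79907622e+02, -5.97313701e-03, -1.60651973e+02]), 'force': array([ 0.87425457, -0.09854308, -0.28007985]), 'moment': array([ 0.02897296, -0.02706128, -0.03192734]), 'gripper_force': 0.0, 'opening': 0.08785986378438165}
top {'fx': 477.90110154069373, 'fy': 477.90110154069373, 'cx': 312.70916232063774, 'cy': 245.6149519968742, 'extrinsics': array([[ 0.01341343, -0.99988978, -0.00636467, -0.15724224],
       [ 0.99433337,  0.01266703,  0.10554952, -0.53336152],
       [-0.10545726, -0.00774438,  0.99439368, -1.03519116],
       [ 0.        ,  0.        ,  0.        ,  1.        ]])}
side {'fx': 448.06291901538106, 'fy': 448.06291901538106, 'cx': 310.22302376097554, 'cy': 241.07680132366946, 'extrinsics': array([[-0.99150496, -0.12837884,  0.02089947,  0.4894538 ],
       [ 0.09324277, -0.58952001,  0.802354  , -0.20033518],
       [-0.09068462,  0.79748669,  0.59648242, -0.72389832],
       [ 0.        ,  0.        ,  0.        ,  1.        ]])}
```

View pics/top0.png

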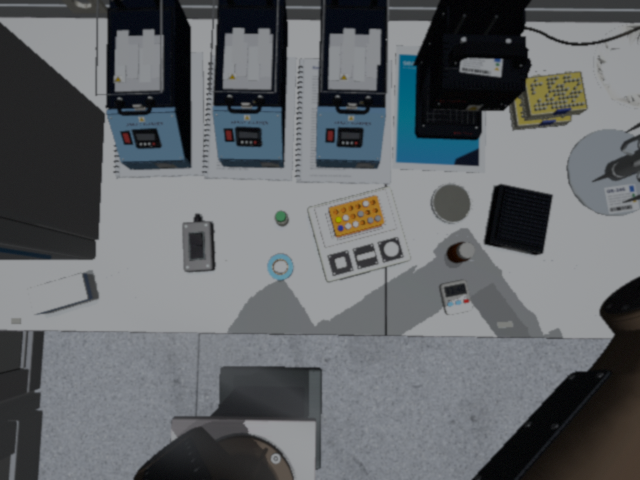

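View pics/side0.png

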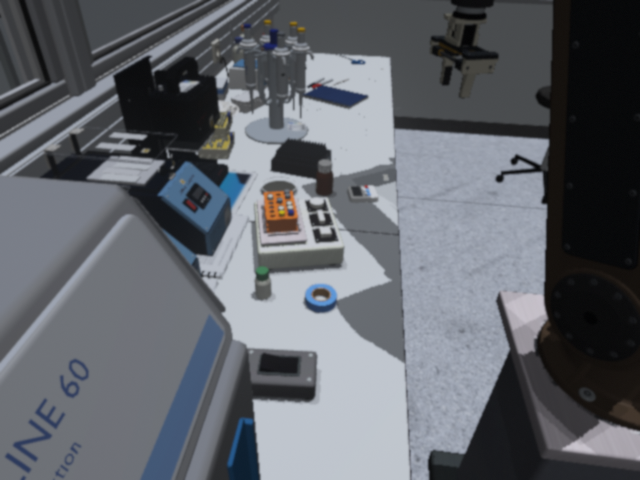

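The top view shows the shaker with its keys in a row: square (341,262), bar (365,255) and round (390,248). The switch box is at (198,246), with its cable stub towards image top (+x). The side view agrees. Next I locate them by mask.

```bash
cat > h.py <<'E'
import numpy as np,cv2
from plant import sensors,viewer
def ray(p,uv,z):
    E=p["extrinsics"];R,t=E[:3,:3],E[:3,3];c=-R.T@t
    d=R.T@np.array([(uv[0]-p["cx"])/p["fx"],-(uv[1]-p["cy"])/p["fy"],-1.])
    return c+d*(z-c[2])/d[2]
def blobs(m,lo,hi,off=(0,0)):
    out=[]
    for c in cv2.findContours(m.astype(np.uint8),cv2.RETR_EXTERNAL,cv2.CHAIN_APPROX_NONE)[0]:
        a=cv2.contourArea(c)
        if lo<a<hi:
            (x,y),s,an=cv2.minAreaRect(c);out.append(((x+off[0],y+off[1]),s,an,a))
    return out
E
python3 - <<'E'
from h import *
im=cv2.imread("pics/top0.png");p=viewer.camera_params("top");g=im.max(2).astype(int)
for nm,(x0,y0,x1,y1),th,z in(("keys",(322,232,408,278),90,.059),("rocker",(176,205,224,278),80,.043),("box",(170,205,226,278),150,.04)):
    for b in blobs(g[y0:y1,x0:x1]<th,100,3000,(x0,y0)):
        q=cv2.boxPoints(b[:3]);w=[ray(p,v,z)[:2] for v in q]
        print(nm,np.round(b[0],1),np.round(ray(p,b[0],z),4),"corners",np.round(w,3).tolist(),"area",b[3])
im2=np.hstack([cv2.resize(im[y:y+75,x:x+100],(400,300),interpolation=cv2.INTER_CUBIC) for x,y in((150,205),(315,205))])
cv2.imwrite("pics/c0.png",im2)
E
```

```text
keys [340.  262.6] [ 0.4961 -0.2097  0.059 ] corners [[0.512, -0.183], [0.523, -0.225], [0.481, -0.236], [0.47, -0.194]] area 351.0
keys [365. 256.] [ 0.511  -0.2634  0.059 ] corners [[0.526, -0.237], [0.538, -0.279], [0.496, -0.29], [0.484, -0.248]] area 212.5
keys [390.1 249.3] [ 0.5261 -0.3173  0.059 ] corners [[0.541, -0.291], [0.553, -0.332], [0.511, -0.344], [0.499, -0.302]] area 352.5
rocker [196.5 246. ] [0.5297 0.1047 0.043 ] corners [[0.56, 0.122], [0.561, 0.089], [0.499, 0.087], [0.499, 0.12]] area 364.5
rocker [212.  245.5] [0.5312 0.0707 0.043 ] corners [[0.48, 0.073], [0.583, 0.077], [0.583, 0.068], [0.48, 0.064]] area 102.5
box [198.6 242.8] [0.537  0.1011 0.04  ] corners [[0.602, 0.143], [0.605, 0.069], [0.473, 0.06], [0.47, 0.133]] area 1716.0
```

View pics/c0.png

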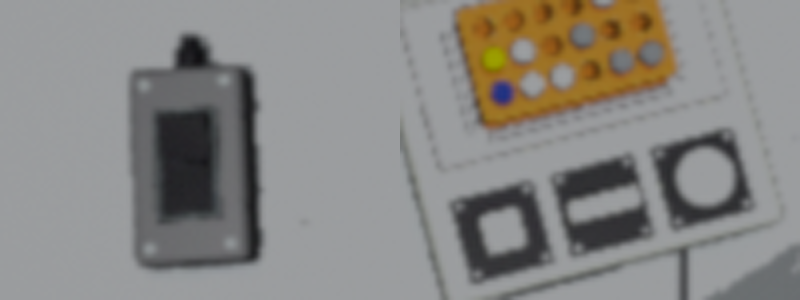

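Spacing comes out at 55.8 mm, shaker yaw is about 15.6° and box yaw about 2°, all matching the given sizes. I now compute the first move, to above the rocker.

```bash
cat >> h.py <<'E'
from scipy.spatial.transform import Rotation as Ro
def go(tgt,yaw):
    o=sensors.get_obs();R=Ro.from_euler("xyz",o["orientation"],degrees=True)
    T=Ro.from_euler("xyz",[180,0,yaw],degrees=True)
    print("t",round(o["clock"],2),"pos",np.round(o["tool_pos"],4),"ori",np.round(o["orientation"],2),"F",np.round(o["force"],2),"open",round(o["opening"],4))
    print("shift",np.round(R.inv().apply(np.array(tgt)-o["tool_pos"]),4),"turn",np.round((R.inv()*T).as_rotvec(degrees=True),2))
E
python3 -c "
from h import *
go([.548,.1055,.15],-178)"
```

```text
t 0.1 pos [ 0.2235 -0.6365  0.2257] ori [ 1.7991e+02 -1.0000e-02 -1.6065e+02] F [-0.52  0.69  0.04] open 0.0877
shift [-0.552   0.5924  0.0765] turn [ 0.08 -0.02 17.35]
```

```bash
python3 -m pendant '[[-1,[-0.27,0.29,0],[0,0,8]],[-1,[-0.27,0.29,0],[0,0,8]],[-1,[-0.27,0.29,0],[0,0,8]],[-1,[-0.27,0.29,0],[0,0,8]],[-1,[-0.27,0.29,0],[0,0,8]],[-1,[-0.27,0.29,0],[0,0,8]],[-1,[-0.27,0.29,0],[0,0,8]],[-1,[-0.27,0.29,0],[0,0,8]],[-1,[-0.27,0.29,0],[0,0,8]],[-1,[-0.27,0.29,0],[0,0,8]]]'; python3 -c "
from h import *
go([.548,.1055,.15],-178)"
```

```text
clock: 0.93
tool_pos: [0.383, -0.2707, 0.2266]
orientation: [180.0, 0.0, -168.6]
force: [0.8, -0.8, -0.9]
opening: 0.0263
gripper_force: 0.0
t 0.93 pos [ 0.383  -0.2707  0.2266] ori [ 1.7998e+02  5.0000e-02 -1.6857e+02] F [ 0.82 -0.77 -0.95] open 0.0263
shift [-0.2363  0.3359  0.0769] turn [0.02 0.04 9.43]
```

```bash
python3 -m pendant '[[-1,[-0.236,0.336,0],[0,0,9.4]],[-1,[-0.236,0.336,0],[0,0,9.4]],[-1,[-0.236,0.336,0],[0,0,9.4]],[-1,[-0.236,0.336,0],[0,0,9.4]],[-1,[-0.236,0.336,0],[0,0,9.4]],[-1,[-0.236,0.336,0],[0,0,9.4]],[-1,[-0.236,0.336,0],[0,0,9.4]],[-1,[-0.236,0.336,0],[0,0,9.4]],[-1,[-0.236,0.336,0],[0,0,9.4]],[-1,[-0.236,0.336,0.05],[0,0,9.4]]]'; python3 -m pendant '[[-1,[0,0,0.025],[0,0,0]],[-1,[0,0,0.025],[0,0,0]],[-1,[0,0,0.025],[0,0,0]],[-1,[0,0,0.025],[0,0,0]]]'; python3 - <<'E'
from h import *
go([.548,.1055,.12],-178)
p=viewer.camera_params("wrist");im=viewer.snapshot("wrist")[:,:,::-1];cv2.imwrite("pics/w1.png",im)
import pickle;pickle.dump(p,open("w1.pkl","wb"))
E
```

```text
clock: 1.77
tool_pos: [0.5459, 0.0923, 0.1997]
orientation: [179.8, 0.6, -177.9]
force: [2.2, 0.8, 0.3]
opening: 0.0002
gripper_force: 0.0
clock: 2.1
tool_pos: [0.5417, 0.0874, 0.171]
orientation: [-180.0, 0.0, -178.1]
force: [-0.4, -0.3, 0.7]
opening: -0.0
gripper_force: 0.0
t 2.1 pos [0.5417 0.0874 0.171 ] ori [-1.7998e+02  5.0000e-02 -1.7805e+02] F [-0.4  -0.26  0.71] open -0.0
shift [-0.0069  0.0179  0.051 ] turn [-0.02  0.05 -0.05]
```

View pics/w1.png

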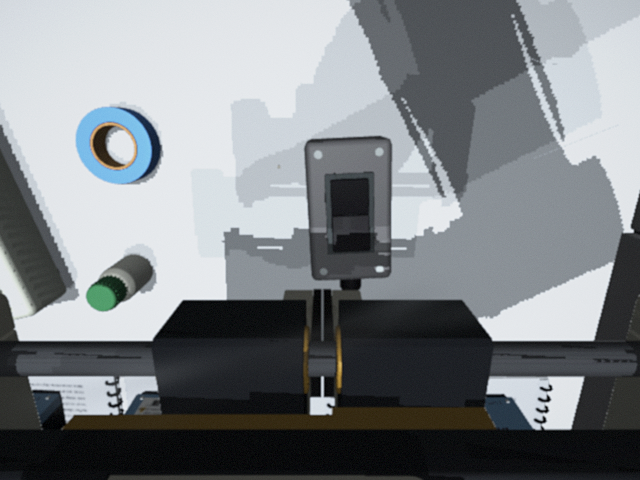

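The wrist view shows the box top with corners (306,141), (391,137), (391,277), (312,279). The rocker frame runs (325,172)–(375,252), the cable stub is at (350,285) and the fingertips are near (322,290).

```bash
python3 - <<'E'
from h import *
import pickle
p=pickle.load(open("w1.pkl","rb"))
scr=[(318,155),(379,152),(381,269),(323,271)]
W=np.array([ray(p,u,.04) for u in scr]);print("screws",np.round(W,4).tolist(),W.mean(0))
F=np.array([ray(p,u,.042) for u in [(325,173),(374,171),(375,252),(328,253)]]);print("frame",np.round(F,4).tolist(),F.mean(0))
d=F[3]+F[2]-F[0]-F[1];y=np.degrees(np.arctan2(d[1],d[0]));d/=np.linalg.norm(d);print("yaw",y)
P=F.mean(0)+.018*d;print(P);go([P[0],P[1],.062],y-180)
E
```

```text
screws [[0.4862, 0.0816, 0.04], [0.4825, 0.1255, 0.04], [0.5727, 0.1341, 0.04], [0.576, 0.0884, 0.04]] [0.52933974 0.10739678 0.04      ]
frame [[0.4987, 0.0871, 0.042], [0.496, 0.1226, 0.042], [0.558, 0.128, 0.042], [0.5601, 0.0917, 0.042]] [0.52819025 0.10735864 0.042     ]
yaw 4.623153599706491
[0.54613168 0.10880947 0.042     ]
t 2.15 pos [0.542  0.0875 0.1715] ori [ 1.7998e+02  1.2000e-01 -1.7808e+02] F [-0.2   0.36 -0.3 ] open 0.0002
shift [-0.0046  0.0212  0.1096] turn [ 0.02  0.12 -2.7 ]
```

```bash
python3 -m pendant '[[-1,[-0.0055,0.02,0.03],[0,0,-2.5]],[-1,[-0.0055,0.02,0.06],[0,0,-2.5]],[-1,[-0.0055,0.02,0.09],[0,0,-2.5]],[-1,[-0.0055,0.02,0.108],[0,0,-2.5]],[-1,[-0.0055,0.02,0.108],[0,0,-2.5]],[-1,[-0.0055,0.02,0.108],[0,0,-2.5]]]'; python3 - <<'E'
from h import *
go([.547,.1075,.0435],-175.5)
for n in("top","side"):cv2.imwrite(f"pics/{n}1.png",viewer.snapshot(n)[:,:,::-1])
a=cv2.imread("pics/top1.png")[205:280,150:250];b=cv2.imread("pics/side1.png")[320:410,220:340]
cv2.imwrite("pics/c1.png",np.hstack([cv2.resize(a,(400,300)),cv2.resize(b,(400,300))]))
E
```

```text
clock: 2.65
tool_pos: [0.5467, 0.1076, 0.063]
orientation: [-180.0, 0.0, -175.6]
force: [0.7, -0.1, 0.6]
opening: 0.0005
gripper_force: 0.0
t 2.65 pos [0.5467 0.1076 0.063 ] ori [-1.7999e+02  4.0000e-02 -1.7558e+02] F [ 0.72 -0.1   0.57] open 0.0005
shift [-0.0003 -0.0001  0.0195] turn [-0.01  0.04 -0.08]
```

View pics/c1.png

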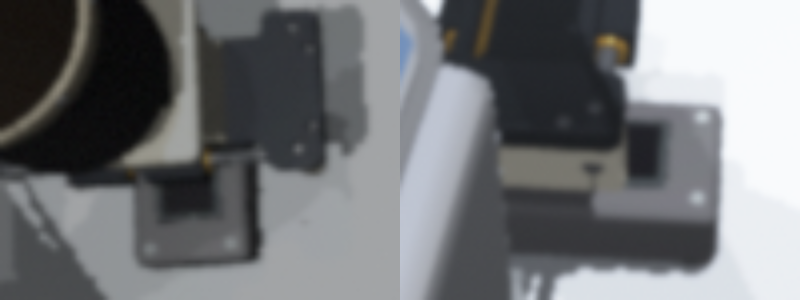

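The fingers stand over the +x half of the rocker, clear of everything else. I descend slowly and watch the force.

```bash
python3 -m pendant '[[-1,[0,0,0.004],[0,0,0]],[-1,[0,0,0.008],[0,0,0]],[-1,[0,0,0.011],[0,0,0]],[-1,[0,0,0.013],[0,0,0]],[-1,[0,0,0.014],[0,0,0]],[-1,[0,0,0.015],[0,0,0]],[-1,[0,0,0.016],[0,0,0]]]'; python3 -m pendant '[[-1,[0,0,0.001],[0,0,0]],[-1,[0,0,0.001],[0,0,0]]]'; python3 -m pendant '[[-1,[0,0,0.001],[0,0,0]],[-1,[0,0,0.001],[0,0,0]]]';python3 -m pendant '[[-1,[0,0,0.001],[0,0,0]],[-1,[0,0,0.001],[0,0,0]]]'
```

```text
clock: 3.33
tool_pos: [0.5465, 0.1083, 0.0459]
orientation: [180.0, 0.0, -175.5]
force: [1.1, -0.1, 2.4]
opening: 0.0006
gripper_force: 0.9
clock: 3.5
tool_pos: [0.5461, 0.1082, 0.0446]
orientation: [-180.0, -0.0, -175.5]
force: [0.7, 0.0, 1.7]
opening: 0.0005
gripper_force: 0.6
clock: 3.67
tool_pos: [0.5462, 0.1082, 0.0438]
orientation: [180.0, 0.0, -175.5]
force: [0.2, -0.1, 1.6]
opening: 0.0008
gripper_force: 0.7
clock: 3.83
tool_pos: [0.5462, 0.1082, 0.0436]
orientation: [-180.0, 0.0, -175.5]
force: [-2.7, -0.3, 10.2]
opening: 0.0004
gripper_force: 5.1
```

The hard stop shows at 10 N at the expected height of 43.5 mm. I add a touch more and then rise.

```bash
python3 -m pendant '[[-1,[0,0,0.0004],[0,0,0]],[-1,[0,0,0.0004],[0,0,0]],[-1,[0,0,-0.02],[0,0,0]],[-1,[0,0,-0.06],[0,0,0]],[-1,[0,0,-0.1],[0,0,0]],[-1,[0,0,-0.13],[0,0,0]],[-1,[0,0,-0.13],[0,0,0]]]'; python3 -c "
from h import *
go([.470,-.24,.17],-164.4)"
```

```text
clock: 4.42
tool_pos: [0.5489, 0.1091, 0.1794]
orientation: [179.9, 0.5, -175.5]
force: [1.5, 1.3, 0.7]
opening: 0.0005
gripper_force: 0.0
t 4.42 pos [0.5489 0.1091 0.1794] ori [ 179.85    0.5  -175.49] F [1.47 1.34 0.73] open 0.0005
shift [ 0.1061 -0.3418  0.0076] turn [  0.1    0.51 -11.09]
```

```bash
python3 -c "
from h import *
cv2.imwrite('pics/w2.png',viewer.snapshot('wrist')[:,:,::-1])"
python3 -m pendant '[[-1,[0.027,-0.358,0],[0,0,-11]],[-1,[0.027,-0.358,0],[0,0,-11]],[-1,[0.027,-0.358,0],[0,0,-11]],[-1,[0.027,-0.358,0],[0,0,-11]],[-1,[0.027,-0.358,0],[0,0,-11]],[-1,[0.027,-0.358,0],[0,0,-11]],[-1,[0.027,-0.358,0],[0,0,-11]],[-1,[0.027,-0.358,0],[0,0,-11]],[-1,[0.027,-0.358,0],[0,0,-11]],[-1,[0.027,-0.358,0],[0,0,-11]]]'
python3 -m pendant '[[-1,[0,0,0],[0,0,0]],[-1,[0,0,0],[0,0,0]]]'
python3 - <<'E'
from h import *
go([.496,-.21,.08],-164.4)
p=viewer.camera_params("wrist");im=viewer.snapshot("wrist")[:,:,::-1]
import pickle;pickle.dump(p,open("w3.pkl","wb"));cv2.imwrite("pics/w3.png",im)
a=cv2.imread("pics/w2.png")
cv2.imwrite("pics/c3.png",np.hstack([a[130:330,250:450],np.zeros((200,20,3),np.uint8)]+[cv2.resize(im,(533,400))[:200,:]]))
for z,b in[(.059,b) for b in blobs(im.max(2)<70,1000,9000)]:print(np.round(b[0]),np.round(b[1]),b[3],np.round(ray(p,b[0],z),4))
E
```

```text
clock: 5.3
tool_pos: [0.5453, -0.2551, 0.1707]
orientation: [179.9, -0.2, -164.8]
force: [0.6, 0.1, 0.8]
opening: 0.0006
gripper_force: 0.0
clock: 5.47
tool_pos: [0.546, -0.2507, 0.1715]
orientation: [179.9, -0.1, -164.6]
force: [0.9, 0.0, -0.1]
opening: 0.0001
gripper_force: 0.0
t 5.47 pos [ 0.546  -0.2507  0.1715] ori [ 1.7992e+02 -1.2000e-01 -1.6461e+02] F [ 0.94  0.03 -0.08] open 0.0001
shift [0.0372 0.0524 0.0916] turn [ 0.08 -0.12 -0.21]
[239. 183.] [68. 64.] 3976.0 [ 0.524  -0.3171  0.059 ]
[401. 182.] [67. 64.] 3975.5 [ 0.4935 -0.209   0.059 ]
[320. 182.] [65. 66.] 4048.0 [ 0.5088 -0.2632  0.059 ]
[ 44. 118.] [65. 87.] 4580.5 [ 0.5159 -0.4499  0.059 ]
[68. 11.] [22. 68.] 1284.5 [ 0.4486 -0.4395  0.059 ]
```

View pics/c3.png

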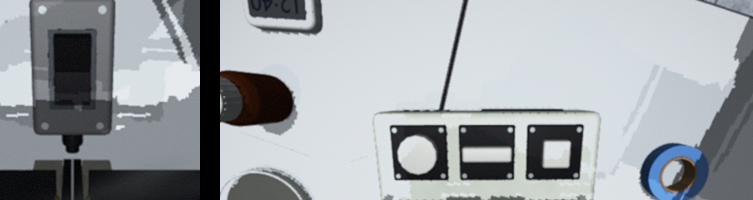

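The rocker's shading has changed to switched over. The plates are round (239,183), bar (320,182) and square (401,182) in full-image pixels. Both views agree within 2.5 mm, so I move above the lock key.

```bash
python3 -m pendant '[[-1,[0.02,0.026,0.02],[0,0,0]],[-1,[0.038,0.0525,0.04],[0,0,0]],[-1,[0.038,0.0525,0.07],[0,0,0]],[-1,[0.038,0.0525,0.09],[0,0,0]],[-1,[0.038,0.0525,0.09],[0,0,0]],[-1,[0.038,0.0525,0.09],[0,0,0]]]'; python3 - <<'E'
from h import *
go([.495,-.2095,.063],-164.4)
for n in("top","side"):cv2.imwrite(f"pics/{n}2.png",viewer.snapshot(n)[:,:,::-1])
a=cv2.imread("pics/top2.png")[205:280,315:415];b=cv2.imread("pics/side2.png")[180:270,245:365]
cv2.imwrite("pics/c4.png",np.hstack([cv2.resize(a,(400,300)),cv2.resize(b,(400,300))]))
E
```

```text
clock: 6.02
tool_pos: [0.496, -0.2094, 0.0826]
orientation: [180.0, -0.1, -164.4]
force: [0.6, -0.4, 0.5]
opening: 0.0002
gripper_force: 0.0
t 6.02 pos [ 0.496  -0.2094  0.0826] ori [ 1.7997e+02 -1.2000e-01 -1.6443e+02] F [ 0.59 -0.42  0.49] open 0.0002
shift [0.001  0.0001 0.0196] turn [ 0.03 -0.12 -0.03]
```

View pics/c4.png

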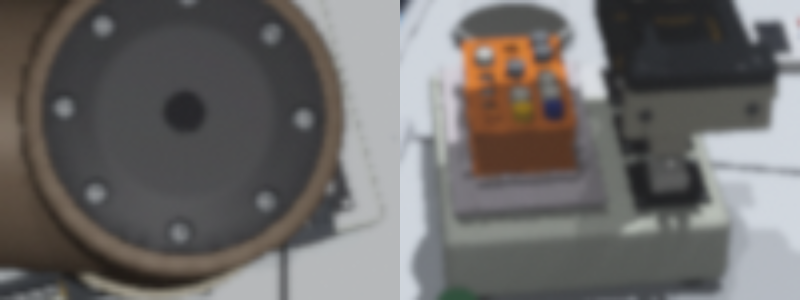

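The closed fingers stand over the square key, seen at about (670,180) in the crop. Pressing now.

```bash
python3 -m pendant '[[-1,[0.001,0,0.006],[0,0,0]],[-1,[0.001,0,0.011],[0,0,0]],[-1,[0.001,0,0.013],[0,0,0]],[-1,[0.001,0,0.014],[0,0,0]],[-1,[0.001,0,0.015],[0,0,0]],[-1,[0.001,0,0.016],[0,0,0]],[-1,[0.001,0,0.017],[0,0,0]],[-1,[0.001,0,0.018],[0,0,0]],[-1,[0.001,0,0.018],[0,0,0]]]'; python3 -m pendant '[[-1,[0,0,0.001],[0,0,0]],[-1,[0,0,0.001],[0,0,0]]]'; python3 -m pendant '[[-1,[0,0,0.001],[0,0,0]],[-1,[0,0,0.001],[0,0,0]]]'
```

```text
clock: 6.87
tool_pos: [0.4954, -0.2107, 0.0647]
orientation: [180.0, -0.0, -164.5]
force: [-0.2, -1.0, -0.1]
opening: 0.0003
gripper_force: 0.0
clock: 7.03
tool_pos: [0.4955, -0.2107, 0.0637]
orientation: [-180.0, 0.0, -164.5]
force: [-0.4, 0.3, -0.5]
opening: 0.0003
gripper_force: 0.1
clock: 7.2
tool_pos: [0.4956, -0.2107, 0.0633]
orientation: [-180.0, 0.0, -164.5]
force: [-1.8, 0.4, 6.9]
opening: 0.0005
gripper_force: 3.2
```

```bash
python3 -m pendant '[[-1,[0,0,0.001],[0,0,0]],[-1,[0,0,0.001],[0,0,0]],[-1,[0,0,0.001],[0,0,0]]]'
```

```text
clock: 7.45
tool_pos: [0.4956, -0.2108, 0.0631]
orientation: [-180.0, 0.0, -164.5]
force: [-5.1, 2.9, 15.2]
opening: 0.0005
gripper_force: 7.7
```

Hard stop again, at the expected 63 mm. I rise and move over to start, passing well above stop.

```bash
python3 -m pendant '[[-1,[0,0,-0.015],[0,0,0]],[-1,[0,0,-0.04],[0,0,0]],[-1,[0,0,-0.04],[0,0,0]],[-1,[0,0,-0.04],[0,0,0]]]'; python3 - <<'E'
from h import *
go([.525,-.317,.1],-164.4)
E
```

```text
clock: 7.78
tool_pos: [0.4967, -0.2108, 0.1031]
orientation: [-179.9, 0.2, -164.5]
force: [-0.1, 0.6, -0.1]
opening: 0.0005
gripper_force: 0.0
t 7.78 pos [ 0.4967 -0.2108  0.1031] ori [-179.93    0.18 -164.54] F [-0.13  0.57 -0.11] open 0.0005
shift [ 0.001  -0.11    0.0032] turn [-0.07  0.18 -0.14]
```

```bash
python3 -m pendant '[[-1,[0.001,-0.04,0],[0,0,0]],[-1,[0.001,-0.08,0],[0,0,0]],[-1,[0.001,-0.11,0],[0,0,0]],[-1,[0.001,-0.11,0],[0,0,0]],[-1,[0.001,-0.11,0.015],[0,0,0]],[-1,[0.001,-0.11,0.022],[0,0,0]],[-1,[0.001,-0.11,0.022],[0,0,0]]]'; python3 - <<'E'
from h import *
go([.525,-.317,.063],-164.4)
cv2.imwrite("pics/side3.png",viewer.snapshot("side")[:,:,::-1])
cv2.imwrite("pics/c5.png",cv2.resize(cv2.imread("pics/side3.png")[180:270,245:365],(800,600)))
E
```

```text
clock: 8.37
tool_pos: [0.5219, -0.3163, 0.077]
orientation: [179.8, -0.2, -164.6]
force: [-0.2, 0.0, -0.4]
opening: 0.0005
gripper_force: 0.0
t 8.37 pos [ 0.5219 -0.3163  0.077 ] ori [ 179.84   -0.22 -164.59] F [-0.16  0.02 -0.38] open 0.0005
shift [-0.0028 -0.0016  0.014 ] turn [ 0.16 -0.22 -0.19]
```

View pics/c5.png

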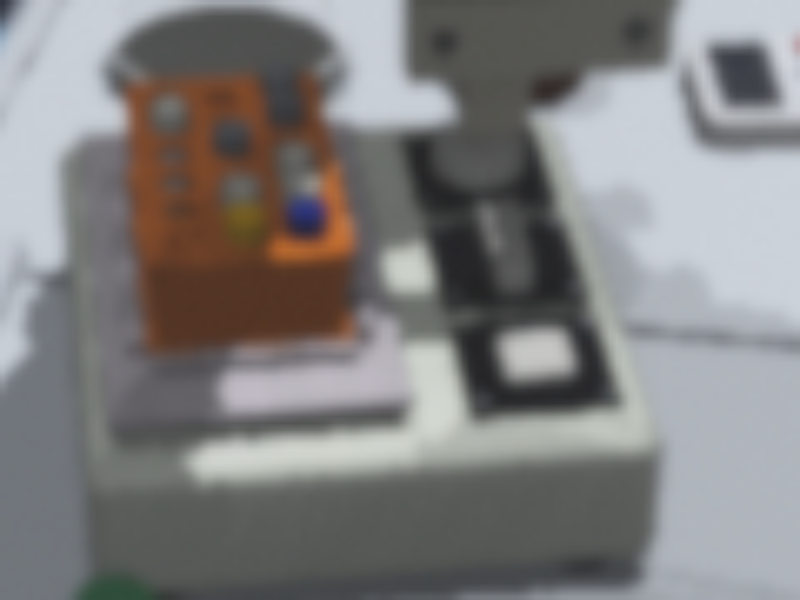

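The lock key (540,355) now sits low, and the fingers are over the round key (480,160), clear of the stop bar. Pressing start.

```bash
python3 -m pendant '[[-1,[-0.002,-0.001,0.003],[0,0,0]],[-1,[-0.002,-0.001,0.006],[0,0,0]],[-1,[-0.002,-0.001,0.006],[0,0,0]],[-1,[-0.002,-0.001,0.006],[0,0,0]]]'
```

```text
clock: 8.75
tool_pos: [0.5261, -0.3171, 0.074]
orientation: [-180.0, 0.0, -164.5]
force: [-0.4, 0.3, 0.2]
opening: 0.0004
gripper_force: 0.0
```

```bash
python3 -m pendant '[[-1,[0,0,0.005],[0,0,0]],[-1,[0,0,0.009],[0,0,0]],[-1,[0,0,0.012],[0,0,0]],[-1,[0,0,0.012],[0,0,0]],[-1,[0,0,0.012],[0,0,0]]]'
```

```text
clock: 9.17
tool_pos: [0.5268, -0.3175, 0.0632]
orientation: [-179.9, 0.1, -164.5]
force: [-1.6, 3.1, 11.3]
opening: 0.0004
gripper_force: 5.8
```

```bash
python3 -m pendant '[[-1,[0,0,0.0005],[0,0,0]],[-1,[0,0,0.0005],[0,0,0]],[-1,[0,0,0.0005],[0,0,0]],[-1,[0,0,0.0005],[0,0,0]],[-1,[0,0,0.0005],[0,0,0]],[-1,[0,0,0.0005],[0,0,0]],[-1,[0,0,0.0005],[0,0,0]],[-1,[0,0,0.0005],[0,0,0]],[-1,[0,0,0.0005],[0,0,0]],[-1,[0,0,0.0005],[0,0,0]]]'; python3 -m pendant '[[-1,[0,0,0],[0,0,0]],[-1,[0,0,0],[0,0,0]],[-1,[0,0,0],[0,0,0]],[-1,[0,0,0],[0,0,0]],[-1,[0,0,0],[0,0,0]],[-1,[0,0,0],[0,0,0]],[-1,[0,0,0],[0,0,0]],[-1,[0,0,0],[0,0,0]],[-1,[0,0,0],[0,0,0]],[-1,[0,0,0],[0,0,0]]]'; python3 -m pendant '[[-1,[0,0,0],[0,0,0]],[-1,[0,0,-0.01],[0,0,0]],[-1,[0,0,-0.04],[0,0,0]],[-1,[0,0,-0.08],[0,0,0]],[-1,[0,0,-0.11],[0,0,0]],[-1,[0,0,-0.11],[0,0,0]],[-1,[0,0,-0.11],[0,0,0]]]'
python3 - <<'E'
from h import *
s=viewer.snapshot("side")[:,:,::-1];w=viewer.snapshot("wrist")[:,:,::-1]
cv2.imwrite("pics/c6.png",np.hstack([cv2.resize(s[170:410,215:375],(400,600)),cv2.resize(w,(400,600))]))
E
```

```text
clock: 10.0
tool_pos: [0.5268, -0.3175, 0.0631]
orientation: [-179.9, 0.1, -164.5]
force: [-2.2, 3.0, 14.8]
opening: 0.0003
gripper_force: 7.3
clock: 10.83
tool_pos: [0.5268, -0.3175, 0.0631]
orientation: [-179.9, 0.1, -164.5]
force: [-2.0, 4.9, 15.0]
opening: 0.0005
gripper_force: 7.3
clock: 11.42
tool_pos: [0.5268, -0.3176, 0.1735]
orientation: [-179.9, 0.2, -164.6]
force: [-1.2, -0.1, -0.8]
opening: 0.0007
gripper_force: 0.0
```

View pics/c6.png

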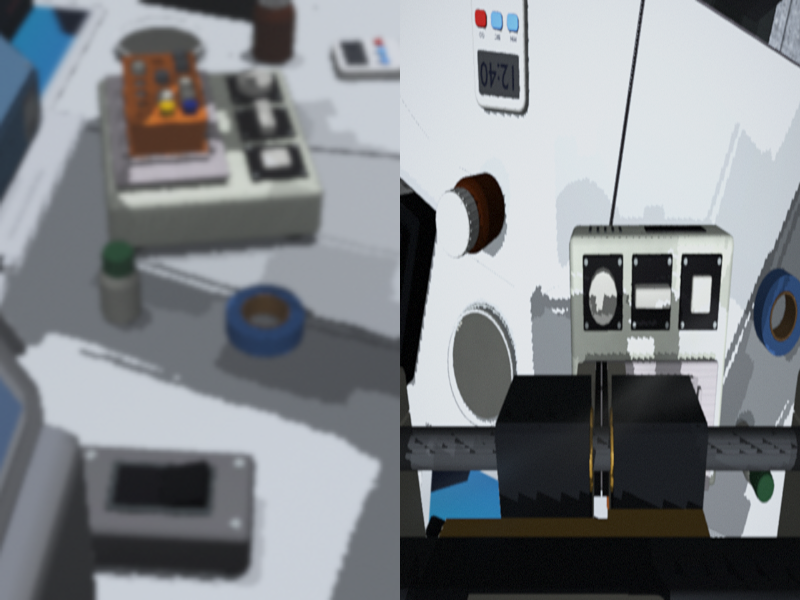

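The rocker's near (-x) half now stands up, the lock key is down, and the start and stop keys are up. Everything else is in its place and the robot is clear.

```bash
python3 -c "
from plant import workorder
print(workorder.close_job())"
```

```text
the job is handed in; nothing more can be done
None
```

The job is handed in with no verdict returned: mains switched on, tray lock pressed down to its stop, start held down for about two seconds and released, stop key untouched, and the arm left clear after about 11.5 s.

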